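# Load the membrane cassette into the inclined test cradle

## Task

Set the grey membrane cassette, lying flat, on the open lower part of the ramp between the flared guides, and let go of it. Then push it gently up the ramp, under the side lips, against the spring plunger of the stop, pressing the plunger about half-way in (7 mm of its 14, about 7 N more than the sliding took) for half a second and never near its bottom. Ease off slowly so that the cassette stays resting flat against the plunger, and leave the other things on the bench alone.

Things in the scene. Friction and masses are not known exactly. Their poses are not given: they have to be found in the camera images.
- cassette: Loose grey plastic membrane cassette: a flat slab 90 (x) x 76 (y) x 22 (z) mm with an upright grip rib on top, 50 (x) x 12 (y) mm and 24 mm tall, in the middle (rib top 46 mm above the underside), a pale strip on each side of it. Same either way round. 0.29 to 0.59 kg. Origin: centre of its underside; x along the rib, z up. It starts flat on the bench.
- bed: Sliding surface of the fixed aluminium ramp, 300 mm long, 112 wide, rising at 8 degrees. Origin: middle of its lower edge, 12 mm above the bench; x points up the slope, y across, z square to the surface. Flared guides, 24 mm tall, narrow from 102 mm apart at x = 20 mm to 80 mm apart at 120 mm, then run parallel. The cassette stays where it is let go; sliding it up takes about 1.5 to 5 N.
- throat (a point): Point on the ramp's centre line on the sliding surface, 130 mm up from the lower edge, axes as the bed's. Below it the ramp is open overhead; from here to the top, steel lips reach in over the 80 mm wide channel, leaving 68 mm open between them; their undersides are 24.5 mm and their tops 28.5 mm above the surface.
- plunger (a joint): Spring plunger of the stop: a steel pad, 44 mm wide, 15 tall, on a rod out of the dark stop bar across the top of the ramp; the pad stands 25 mm before the bar. Value: how far (m) it is pressed in along the slope, 0 free, 0.014 bottomed; spring 1 N per mm. The bar is clamped so that the free pad is anywhere from 215 to 260 mm up the ramp. That place is not measured: feel for it.
- spanner: open-ended spanner 160 mm long, a bystander, to be left alone. Origin: its underside
- gauge: round steel pressure gauge, 62 mm diameter, lying face up, with a brass stub, a bystander, to be left alone. Origin: its underside
- elbow: brass pipe elbow, 32 mm thick, a bystander, to be left alone. Origin: its underside
- sample_jar: closed sample jar, 60 mm diameter, 75 mm tall, a bystander, to be left alone. Origin: its underside
Things that resemble listed ones, but are neither listed nor needed, are in the scene too. What is shaped like the cassette but blue or red is not meant.

How it is judged:
By the outcome, as a careful person would: the job done as asked, in the order asked, and still so for the second after the job is handed in, with the robot touching nothing.
It also fails if it takes over 72 s, if anything falls off the work surface, if the arm or the gripper's body presses on something with over 40 N, if the wrist force passes 120 N, or if a joint passes its speed limit or range.

## Robot

A 6-joint arm with a two-finger parallel gripper is mounted at the origin on the work surface. World frame = base frame: x ahead of the robot, y to its left, z up, the work surface at z = 0. Lengths are in m, angles in rad, forces in N, time in s.
With the tool pointing down it reaches from about 0.3 to 0.875 m from the base axis. Payload 6.4 kg.
Tool frame: the origin (TCP) lies midway between the tips of the shut fingers; the grasp point (between the pads) lies 19 mm behind it (grasp_offset is the distance from the TCP to the grasp point, in m); z points along the fingers, y is the line along which they close (so a half turn about z gives the same grasp; the last joint's range is limited). The gripper opens to 85 mm and grips with 20 to 120 N. Pads are 22 mm wide; open, the fingers measure 114 mm over their backs; the gripper's body (76 mm by 85 mm) begins 54 mm behind the grasp point. The pads swing forward as they close: fully open they stand 13 mm farther back than shut.
Start: joints at [-1.509, 0.181, 1.607, -0, 1.354, -0.206], TCP at [0.152, -0.555, 0.231] pointing down, gripper open.
Joint ranges: [-2.99, 2.99], [-0.89, 2.07], [0.3, 2.58], [-1.14, 4.28], [0, 2.63], [-3.12, 3.12]. Speed limits (rad/s): [2.57, 2.57, 3.01, 3.14, 3.14, 3.14].

## Interface

Orientations are given as a unit quaternion [w, x, y, z].
In Python, from bench import * gives the robot as it stands. The module is installed in compiled form; this text tells all that it offers.
- The arm moves only by the tool servo_tool, never from a script. Its argument "commands" is text: rows parted by semicolons, each of 7 numbers parted by spaces: the turn, a rotation vector about the tool's x, y, z in rad, then the shift along the tool's x, y, z in mm, then the opening, from 0 (shut) to 1 (fully open). In form: wx wy wz dx dy dz claw; .... A call has 1 to 5 rows; each row shifts and turns the commanded pose from where the row before left it, along the tool's axes as they then stand; what a row does not reach is not made up. A row lasts 1/8 s, in which the tool goes at most 62.5 mm and 10.7 degrees, less where a joint would pass 70% of its speed; a pose out of reach is approached as far as the arm can. A call with a gripper value outside its range is refused whole. The fingers move at their own pace and stop on an object; the grip force is fixed at half the most. Time passes only in rows, so rows that do not move let the fingers close. It gives the time, the measured TCP pose, the force, the opening and the grip force at its end, in the units of the state.
- get_obs(): the state, without advancing time (a new reading comes with each control period).
- camera(name): name is "scene" or "side" or "wrist"; returns the picture (384x512x3 uint8, blue, green, red); there is no depth.
- calibration(name): a dict with "fx", "fy", "cx", "cy" (pixels), "R" (3x3) and "t" (3): a world point X has camera coordinates R X + t. Camera axes: x right, y down, z forward; pixel columns grow to the right and rows downward; lengths in m; the calibration is good to about 2 mm. A picture is of the moment at which its call begins: read the wrist's pose just before it. calibration takes no time and is no camera call; for the wrist camera it gives the pose at the moment of the call.
- hand_in(): hands the job in; it is judged then, once.
The state is a dict: "time_s": time; "q": joint angles; "dq": joint speeds; "joint_efforts": joint torques, N m; "eef_pos": TCP position; "eef_rot": TCP orientation; "wrist_force": force on the tool from outside, world axes, zero at the start; "torque": the same for the moment, N m; "opening": opening from 0.0 (shut) to 1.0 (fully open); "grasp_force": force on a finger pad.
Only numpy, scipy, OpenCV 4.12 (cv2) and the standard library are available. Lean on these libraries where they do the work, as an engineer would, in place of code of your own. Each camera call takes 0.05 s, during which the arm holds its last target. There are 200 camera calls.

## Working session

There is one attempt and no reset: what is moved stays moved. The work goes in short steps, Python scripts to look and compute and a tool call to move; the robot and the scene stay as the last step left them, time stands still between calls to the robot, and variables do not carry over. Pictures are saved under pics/ and viewed, at most 10 in all, crops included, and the job is handed in when it is done.

Besides the shell and the picture viewer there is one more tool, called after "Request:" by a JSON object that holds its "method" and its "body", one argument or row to a line. servo_tool: Moves the arm, as the interface text tells. Its arguments: {"type":"object","properties":{"commands":{"type":"string"}},"required":["commands"]}

```bash
mkdir -p pics; python3 - <<'E'
from bench import *
import cv2,numpy as np
o=get_obs();print(o)
a=camera("scene");b=camera("side");cv2.imwrite("pics/scene.png",a);cv2.imwrite("pics/side.png",b)
for n in("scene","side","wrist"):
    c=calibration(n);print(n,c)
E
```

```text
{'time_s': 0.0, 'q': array([-1.50931182e+00,  1.81510818e-01,  1.60803471e+00, -1.70194162e-05,
        1.35381547e+00, -2.06305671e-01]), 'dq': array([ 4.98613561e-05, -1.10252517e-03,  4.79595951e-04,  5.52836923e-04,
        2.23086398e-03,  7.41695721e-04]), 'joint_efforts': array([-3.28757123e-04, -4.44872940e+01, -3.51339376e+01, -3.40917186e-04,
        9.09320806e-03,  9.37239832e-06]), 'eef_pos': array([ 0.15211835, -0.55392277,  0.23038826]), 'eef_rot': array([-8.82455001e-04,  9.91048803e-01,  1.33497143e-01,  5.56806166e-05]), 'wrist_force': array([0.12304488, 0.29792491, 0.59844702]), 'torque': array([ 0.02749531, -0.00404746, -0.00244819]), 'grasp_force': 0.0, 'opening': 1.002761530772953}
scene {'fx': 378.5835485107191, 'fy': 378.5835485107191, 'cx': 253.18225324506037, 'cy': 188.05449006725627, 'R': array([[ 7.24331242e-01,  6.89451864e-01,  6.15370552e-04],
       [ 4.99470813e-01, -5.24123366e-01, -6.89799684e-01],
       [-4.75261148e-01,  4.99950821e-01, -7.24000012e-01]]), 't': array([-0.3801101 , -0.24638684,  1.35599369])}
side {'fx': 432.6760376101605, 'fy': 432.6760376101605, 'cx': 264.9235790180267, 'cy': 190.97422007562724, 'R': array([[-0.80936578, -0.58678968,  0.02459489],
       [-0.31075759,  0.39234488, -0.86573392],
       [ 0.49835405, -0.70833845, -0.49989987]]), 't': array([0.45150741, 0.21590932, 1.06557065])}
wrist {'fx': 305.43693160322294, 'fy': 305.43693160322294, 'cx': 255.48875411652435, 'cy': 185.96516799546856, 'R': array([[ 2.64856977e-01, -9.64287255e-01, -9.33913164e-04],
       [-9.12568015e-01, -2.50964145e-01,  3.22856959e-01],
       [-3.11561229e-01, -8.46586589e-02, -9.46447311e-01]]), 't': array([-0.57377101, -0.04314906,  0.38058709])}
```

View pics/scene.png

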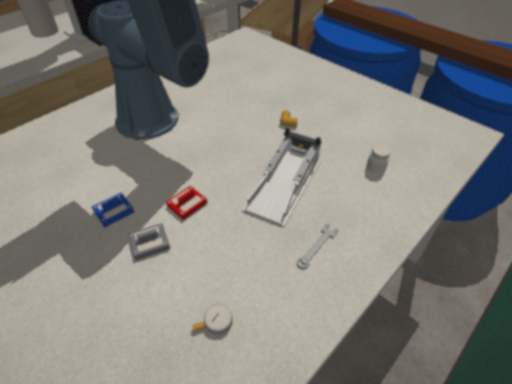

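View pics/side.png

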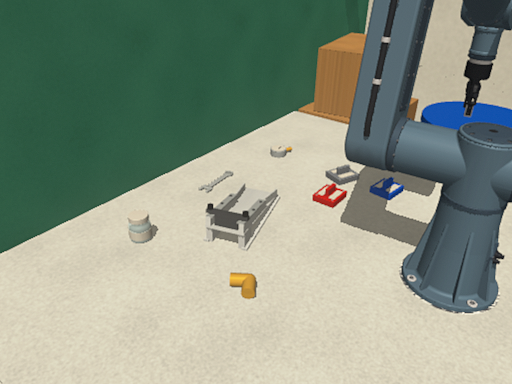

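Scene view: the grey cassette is at (149,242). Look-alikes are blue at (113,209) and red at (186,202), so I choose grey. The ramp runs from its lower edge, about (247,210)-(281,223), up to the stop bar at (300,138). Next I'll crop both close up.

```bash
cat > h.py <<'E'
from bench import *
import cv2,numpy as np
def ray(n,u,v,z,c=None):
    c=c or calibration(n);R=c["R"];t=c["t"]
    C=-R.T@t;d=R.T@np.array([(u-c["cx"])/c["fx"],(v-c["cy"])/c["fy"],1])
    return C+d*(z-C[2])/d[2]
def proj(n,X,c=None):
    c=c or calibration(n);p=c["R"]@np.array(X)+c["t"];return np.array([c["fx"]*p[0]/p[2]+c["cx"],c["fy"]*p[1]/p[2]+c["cy"]])
E
python3 - <<'E'
from h import *
a=cv2.imread("pics/scene.png")
r=cv2.resize(a[120:230,235:335],None,fx=5,fy=5,interpolation=cv2.INTER_CUBIC)
c=cv2.resize(a[215:267,120:180],None,fx=5,fy=5,interpolation=cv2.INTER_CUBIC)
o=np.zeros((550,800,3),np.uint8);o[:,:500]=r;o[:260,500:]=c
cv2.imwrite("pics/crop.png",o)
for p in [(149,242),(113,209),(186,202)]: print(ray("scene",*p,0.022))
for p in [(247,210),(282,223)]: print(ray("scene",*p,0.012))
for p in [(289,132),(318,140)]: print(ray("scene",*p,0.09))
E
```

```text
[ 0.4632255  -0.31875439  0.022     ]
[ 0.30106922 -0.32152313  0.022     ]
[ 0.42580993 -0.16734437  0.022     ]
[ 0.56310377 -0.06508185  0.012     ]
[ 0.66293511 -0.03301834  0.012     ]
[0.48468838 0.20137252 0.09      ]
[0.57236353 0.23168799 0.09      ]
```

View pics/crop.png

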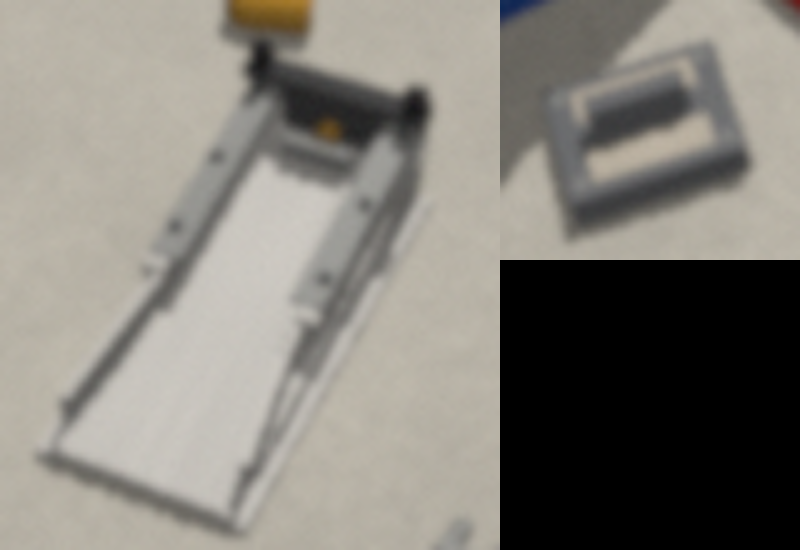

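The crop confirms the grey cassette, with the rib dark and the pale strips beside it. I also see the ramp's lower corners at scene (243,211) and (283,226). Now I'll move over the cassette.

Request:
{"method": "servo_tool", "body": {
  "commands": "0 0 0 52 -20 0 0.5; 0 0 0 52 -20 0 0.5; 0 0 0 52 -20 0 0.5; 0 0 0 52 -20 0 0.5; 0 0 0 52 -20 0 0.5"
}}

```text
time_s: 0.72
eef_pos: [0.3776, -0.3879, 0.231]
eef_rot: [-0.0, 0.991, 0.133, -0.0]
wrist_force: [-0.1, -0.6, -0.1]
opening: 0.501
grasp_force: 0.0
```

Request:
{"method": "servo_tool", "body": {
  "commands": "0 0 0 50 -20 0 0.5; 0 0 0 52 -20 0 0.5; 0 0 0 0 0 0 0.5; 0 0 0 0 0 0 0.5"
}}

```text
time_s: 1.23
eef_pos: [0.4639, -0.3236, 0.2308]
eef_rot: [-0.0, 0.991, 0.134, -0.0]
wrist_force: [0.5, 0.0, 0.9]
opening: 0.5
grasp_force: 0.0
```

```bash
python3 - <<'E'
from h import *
o=get_obs();c=calibration("wrist");np.save("c1.npy",c,allow_pickle=True);a=camera("wrist");cv2.imwrite("pics/w1.png",a);print(o["eef_pos"],o["eef_rot"],o["opening"])
E
```

```text
[ 0.4638661  -0.32356273  0.23080501] [-2.55437692e-04  9.90993748e-01  1.33907005e-01 -4.90189847e-04] 0.5002503187879397
```

View pics/w1.png

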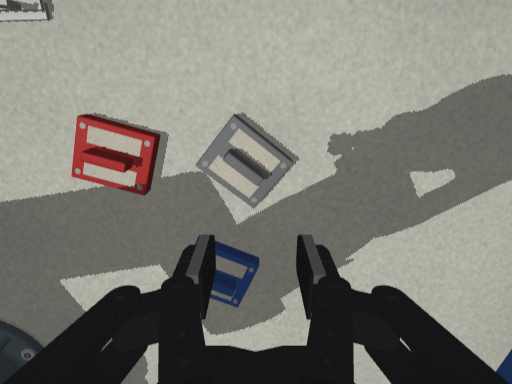

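Wrist view: the grey cassette is centred at about (247,160), with red at (117,155) and blue at (235,272). The tool is over it. Next I'll rectify to the z=22 mm plane and measure.

```bash
python3 - <<'E'
from h import *
c=np.load("c1.npy",allow_pickle=True).item();a=cv2.imread("pics/w1.png")
# rectify: 1mm = 3px on plane z=.022, centred at guess
ctr=ray("wrist",247,160,.022,c);print(ctr)
s=3000;W=480
src=np.float32([proj("wrist",[ctr[0]+x,ctr[1]+y,.022],c) for x,y in((-.08,.08),(.08,.08),(.08,-.08),(-.08,-.08))])
H=cv2.getPerspectiveTransform(src,np.float32([[0,0],[W,0],[W,W],[0,W]]))
r=cv2.warpPerspective(a,H,(W,W),flags=cv2.INTER_CUBIC)
poly=np.array([[237,114],[295,158],[254,206],[198,160]],np.float32)
m=np.zeros(a.shape[:2],np.uint8);cv2.fillConvexPoly(m,cv2.convexHull((poly-poly.mean(0))*0.85+poly.mean(0)).astype(int),255)
m=cv2.warpPerspective(m,H,(W,W))
g=cv2.cvtColor(r,cv2.COLOR_BGR2GRAY);b=((g>165)&(m>128)).astype(np.uint8)
n,l,st,cen=cv2.connectedComponentsWithStats(b)
pts=[]
for i in range(1,n):
    if st[i,4]>800:
        p=np.argwhere(l==i)[:,::-1].astype(np.float32);pts.append(p);R=cv2.minAreaRect(p);print(st[i,4],R)
        cv2.drawContours(r,[cv2.boxPoints(R).astype(int)],0,(0,0,255),1)
R=cv2.minAreaRect(np.vstack(pts));print("all",R, ctr[:2]+np.array([R[0][0]-240,240-R[0][1]])/s)
cv2.drawContours(r,[cv2.boxPoints(R).astype(int)],0,(0,255,0),1)
cv2.imwrite("pics/rect.png",r)
E
```

```text
[ 0.45546845 -0.31493202  0.022     ]
7937 ((167.98748779296875, 209.1138916015625), (50.566566467285156, 184.13633728027344), 24.708234786987305)
8915 ((279.1480712890625, 256.66815185546875), (56.78156661987305, 184.37103271484375), 22.067899703979492)
all ((223.55172729492188, 232.87930297851562), (176.08192443847656, 183.43508911132812), 23.198589324951172) [ 0.4499857  -0.31255845]
```

View pics/rect.png

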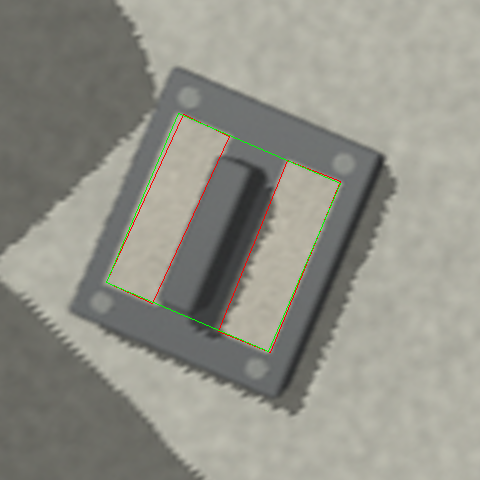

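The rectified crop shows the cassette centred at (223,233), which is world (0.450,-0.3126). The rib is heading 66.8°. I'll turn and shift, then descend.

Request:
{"method": "servo_tool", "body": {
  "commands": "0 0 -0.179 0 0 0 0.5; 0 0 -0.179 0 0 0 0.5; 0 0 -0.179 0 0 0 0.5; 0 0 -0.179 0 0 0 0.5; 0 0 -0.18 0 0 0 0.5"
}}

```text
time_s: 1.9
eef_pos: [0.4628, -0.3251, 0.2312]
eef_rot: [-0.0, 0.835, 0.551, -0.0]
wrist_force: [0.3, -0.5, -0.8]
opening: 0.501
grasp_force: 0.0
```

Request:
{"method": "servo_tool", "body": {
  "commands": "0 0 0 5 -17 30 0.5; 0 0 0 0 0 50 0.5; 0 0 0 0 0 50 0.5; 0 0 0 0 0 0 0.5; 0 0 0 0 0 0 0.5"
}}

```text
time_s: 2.52
eef_pos: [0.4508, -0.314, 0.103]
eef_rot: [0.001, 0.836, 0.549, 0.0]
wrist_force: [0.8, -0.1, 0.3]
opening: 0.498
grasp_force: 0.0
```

```bash
python3 - <<'E'
from h import *
from scipy.spatial.transform import Rotation as Ro
o=get_obs();M=Ro.from_quat(o["eef_rot"],scalar_first=True).as_matrix();print(o["eef_pos"],np.degrees(np.arctan2(M[1,0],M[0,0])),M[:,2])
print("delta tool mm",M.T@(np.array([.450,-.3126,.027])-o["eef_pos"])*1000)
E
```

```text
[ 0.45079523 -0.31398541  0.10303626] 66.59698934841502 [ 0.00129579 -0.00151478 -0.99999801]
delta tool mm [ 1.02214437 -1.41625396 76.03298459]
```

Request:
{"method": "servo_tool", "body": {
  "commands": "0 0 0 1 -1.3 30 0.5; 0 0 0 0 0 30 0.5; 0 0 0 0 0 16 0.5; 0 0 0 0 0 0 0.5; 0 0 0 0 0 0 0.5"
}}

```text
time_s: 3.15
eef_pos: [0.4507, -0.312, 0.0269]
eef_rot: [0.001, 0.835, 0.55, 0.0]
wrist_force: [0.7, 0.2, -0.3]
opening: 0.498
grasp_force: 0.0
```

Request:
{"method": "servo_tool", "body": {
  "commands": "0 0 0 0 0 0 0; 0 0 0 0 0 0 0; 0 0 0 0 0 0 0; 0 0 0 0 0 0 0; 0 0 0 0 0 0 0"
}}

```text
time_s: 3.78
eef_pos: [0.4506, -0.3117, 0.0265]
eef_rot: [0.001, 0.835, 0.55, 0.0]
wrist_force: [0.8, 0.4, 7.1]
opening: 0.124
grasp_force: 60.6
```

Gripped. Now I'll lift and travel towards the ramp while measuring the ramp roughly.

Request:
{"method": "servo_tool", "body": {
  "commands": "0 0 0 0 0 -20 0; 0 0 0 0 0 -50 0; 0 0 0 0 0 -55 0; 0 0 0 0 0 -55 0; 0 0 0 0 0 0 0"
}}

```text
time_s: 4.4
eef_pos: [0.4519, -0.3131, 0.2104]
eef_rot: [0.005, 0.835, 0.55, 0.001]
wrist_force: [0.6, -0.8, -3.4]
opening: 0.129
grasp_force: 59.4
```

```bash
python3 - <<'E'
from h import *
from scipy.spatial.transform import Rotation as Ro
A=ray("scene",243,211,.012);B=ray("scene",283,225.5,.012);print(A,B,np.linalg.norm(A-B))
d=B-A;print("yaw",np.degrees(np.arctan2(d[1],d[0]))+90,(A+B)/2)
o=get_obs();print(o["eef_pos"],o["wrist_force"])
M=Ro.from_quat(o["eef_rot"],scalar_first=True).as_matrix();m=(A+B)/2
print(M.T@(m+np.array([-.018,.055,.21])-o["eef_pos"])*1000)
E
```

```text
[ 0.5576327  -0.07528376  0.012     ] [ 0.67038194 -0.03761742  0.012     ] 0.11887448502182527
yaw 108.47302028327744 [ 0.61400732 -0.05645059  0.012     ]
[ 0.4518798  -0.31305963  0.21041412] [ 0.59881461 -0.81073602 -3.43364519]
[343.15954952   9.16874672 -12.83071293]
```

Request:
{"method": "servo_tool", "body": {
  "commands": "0 0 0 57 1.5 -2 0; 0 0 0 57 1.5 -2 0; 0 0 0 57 1.5 -2 0; 0 0 0 57 1.5 -2 0; 0 0 0 57 1.5 -2 0"
}}

```text
time_s: 5.03
eef_pos: [0.5687, -0.0501, 0.213]
eef_rot: [-0.001, 0.835, 0.55, -0.001]
wrist_force: [1.3, -0.5, -4.1]
opening: 0.122
grasp_force: 59.3
```

Request:
{"method": "servo_tool", "body": {
  "commands": "0 0 0 57 1.5 -2 0; 0 0 -0.182 0 0 0 0; 0 0 -0.182 0 0 0 0; 0 0 -0.182 0 0 0 0; 0 0 -0.182 0 0 0 0"
}}

```text
time_s: 5.65
eef_pos: [0.592, -0.0001, 0.2145]
eef_rot: [-0.002, 0.582, 0.813, -0.001]
wrist_force: [-0.7, -0.8, -3.4]
opening: 0.122
grasp_force: 59.3
```

Request:
{"method": "servo_tool", "body": {
  "commands": "0 0 0 0 0 0 0; 0 0 0 0 0 0 0"
}}

```text
time_s: 5.9
eef_pos: [0.5927, -0.0004, 0.216]
eef_rot: [-0.001, 0.586, 0.81, -0.0]
wrist_force: [0.2, -0.3, -3.5]
opening: 0.129
grasp_force: 59.3
```

```bash
python3 - <<'E'
from h import *
o=get_obs();c=calibration("wrist");np.save("c2.npy",c,allow_pickle=True);a=camera("wrist");cv2.imwrite("pics/w2.png",a);cv2.imwrite("pics/w2b.png",cv2.resize(a,(800,600),interpolation=cv2.INTER_CUBIC));print(o["eef_pos"],o["eef_rot"],o["opening"])
E
```

```text
[ 5.92734243e-01 -3.64527512e-04  2.15983509e-01] [-9.95058624e-04  5.86445718e-01  8.09987788e-01 -4.62477569e-04] 0.1287473666155951
```

View pics/w2b.png

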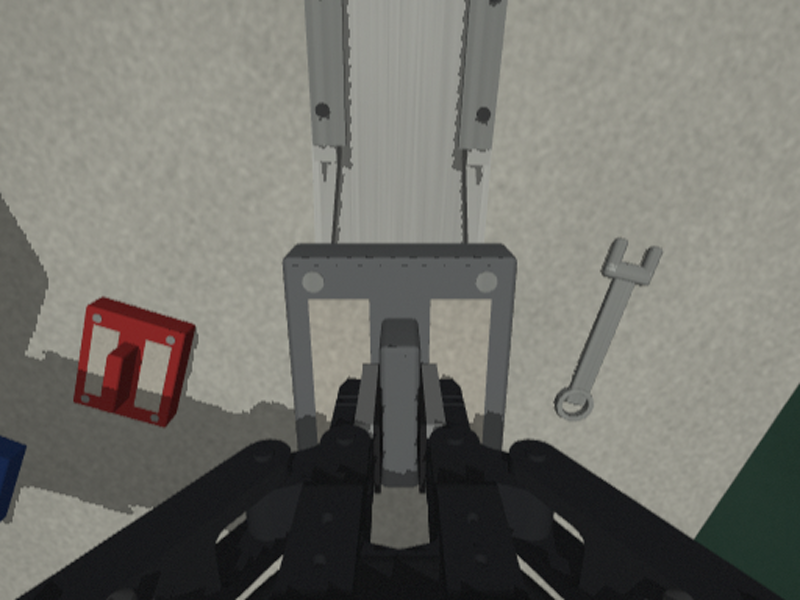

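Wrist view (800 px scale): the cassette is held straight and centred on column 400. The lip ends (throat) are at row ~148, with outer corners (313,147) and (494,150). The lips' outer edges at row 0 are (305,0) and (507,0). From these I'll compute the ramp frame.

```bash
cat >> h.py <<'E'
from scipy.spatial.transform import Rotation as Ro
def bed(org,yaw):
    "bed frame axes (columns) for lower-edge origin & yaw deg"
    return Ro.from_euler("ZY",[yaw,-8],degrees=True).as_matrix()
def rayplane(u,v,c,P,n):
    R=c["R"];C=-R.T@c["t"];d=R.T@np.array([(u-c["cx"])/c["fx"],(v-c["cy"])/c["fy"],1])
    return C+d*(n@(P-C))/(n@d)
E
python3 - <<'E'
from h import *
c=np.load("c2.npy",allow_pickle=True).item()
org=np.array([.614,-.056,.012]);yaw=108.
k=1/1.5625
f=lambda p,h:rayplane((p[0]+.5)*k-.5,(p[1]+.5)*k-.5,c,org+B[:,2]*h,B[:,2])
for i in range(4):
    B=bed(org,yaw)
    L=[f(p,.0285) for p in((313,147),(305,0))];Rr=[f(p,.0285) for p in((494,150),(507,0))]
    li=[f(p,.0245) for p in((346,147),(348,0))];ri=[f(p,.0245) for p in((460,150),(467,0))]
    gl=[f(p,.024) for p in((341,152),(334,240))];gr=[f(p,.024) for p in((464,152),(467,240))]
    m0=(L[0]+Rr[0])/2;m1=(L[1]+Rr[1])/2;d=m1-m0;yaw=np.degrees(np.arctan2(d[1],d[0]))
    cam=m0
    B=bed(org,yaw);org=m0-B[:,0]*.130-B[:,2]*.0285
    z=org[2];org=org+B[:,2]*0
    print(yaw,org,np.linalg.norm(L[0]-Rr[0]),np.linalg.norm(L[1]-Rr[1]))
    d=((li[1]+ri[1])-(li[0]+ri[0]))/2;print(" inner yaw",np.degrees(np.arctan2(d[1],d[0])),[np.linalg.norm(a-b) for a,b in zip(li,ri)])
    for x in L+Rr+li+ri+gl+gr: print("  ",np.round((B.T@(x-org))*1000,1)) if i==3 else 0
    org[2]=.012
e=Rr[0]-L[0];print("end yaw",np.degrees(np.arctan2(e[1],e[0]))+90)
E
```

```text
107.47074728316608 [ 0.60868123 -0.05046738  0.01296975] 0.10909643513264462 0.10705974313826541
 inner yaw 106.62220801814854 [np.float64(0.06965888031174515), np.float64(0.06392360111463312)]
107.4703876873886 [ 0.60868691 -0.05050606  0.01199457] 0.10944991180569558 0.1074064046393401
 inner yaw 106.6216054790945 [np.float64(0.06988157976878513), np.float64(0.0641273493170265)]
107.47038744077386 [ 0.6086868  -0.05050587  0.01200003] 0.10944792617599382 0.1074044560455983
 inner yaw 106.62160506768878 [np.float64(0.06988032888306293), np.float64(0.06412620107976498)]
107.47038744060478 [ 0.6086868  -0.05050588  0.012     ] 0.10944793729346115 0.10740446695546937
 inner yaw 106.6216050674065 [np.float64(0.0698803358867956), np.float64(0.06412620750655043)]
   [130.2  54.7  28.5]
   [206.2  53.7  28.5]
   [129.8 -54.7  28.5]
   [207.6 -53.7  28.5]
   [129.7  35.2  24.5]
   [206.8  31.2  24.5]
   [128.8 -34.7  24.5]
   [207.6 -32.9  24.5]
   [126.6  38.5  24. ]
   [68.8 45.6 24. ]
   [127.6 -37.3  24. ]
   [ 70.  -43.5  24. ]
end yaw 107.29278130065471
```

Request:
{"method": "servo_tool", "body": {
  "commands": "0 0.07 0.014 0 0 0 0; 0 0.07 0 0 0 0 0; 0 0 0 0 0 0 0; 0 0 0 0 0 0 0"
}}

```text
time_s: 6.45
eef_pos: [0.5933, -0.0005, 0.2171]
eef_rot: [-0.056, 0.59, 0.805, 0.041]
wrist_force: [-0.4, 0.7, -3.6]
opening: 0.124
grasp_force: 59.3
```

```bash
cat >> h.py <<'E'
ORG=np.array([.6087,-.0505,.012]);YAW=107.4
def rep(tgt=None):
    B=bed(ORG,YAW);o=get_obs();M=Ro.from_quat(o["eef_rot"],scalar_first=True).as_matrix()
    print("t",o["time_s"],"bed pos mm",np.round(B.T@(o["eef_pos"]-ORG)*1000,2),"F bed",np.round(B.T@o["wrist_force"],2))
    T=B@np.diag([1,-1,-1.]);print("rot needed (tool)",np.round(Ro.from_matrix(M.T@T).as_rotvec(),4))
    if tgt is not None: print("shift tool mm",np.round(M.T@(ORG+B@(np.array(tgt)/1000)-o["eef_pos"])*1000,1))
E
python3 -c "
from h import *
rep([60,0.5,60])"
```

```text
t 6.45 bed pos mm [ 80.37  -0.27 195.8 ] F bed [ 0.27  0.16 -3.69]
rot needed (tool) [-0.0012  0.0006  0.0022]
shift tool mm [-20.3  -0.6 135.8]
```

Request:
{"method": "servo_tool", "body": {
  "commands": "0 0 0.002 -10 -0.6 30 0; 0 0 0 -10 0 40 0; 0 0 0 0 0 40 0; 0 0 0 0 0 26 0; 0 0 0 0 0 0 0"
}}

```text
time_s: 7.08
eef_pos: [0.5909, -0.0002, 0.0776]
eef_rot: [-0.059, 0.59, 0.804, 0.04]
wrist_force: [-0.6, -0.8, -3.3]
opening: 0.123
grasp_force: 59.2
```

```bash
python3 -c "
from h import *
rep([60,0.5,28])
cv2.imwrite('pics/w3.png',cv2.resize(camera('wrist'),(800,600),interpolation=cv2.INTER_CUBIC))"
```

```text
t 7.075 bed pos mm [61.95  1.95 57.56] F bed [-1.09  0.8  -3.22]
rot needed (tool) [-0.0055 -0.0025  0.0015]
shift tool mm [-2.   1.6 29.6]
```

View pics/w3.png

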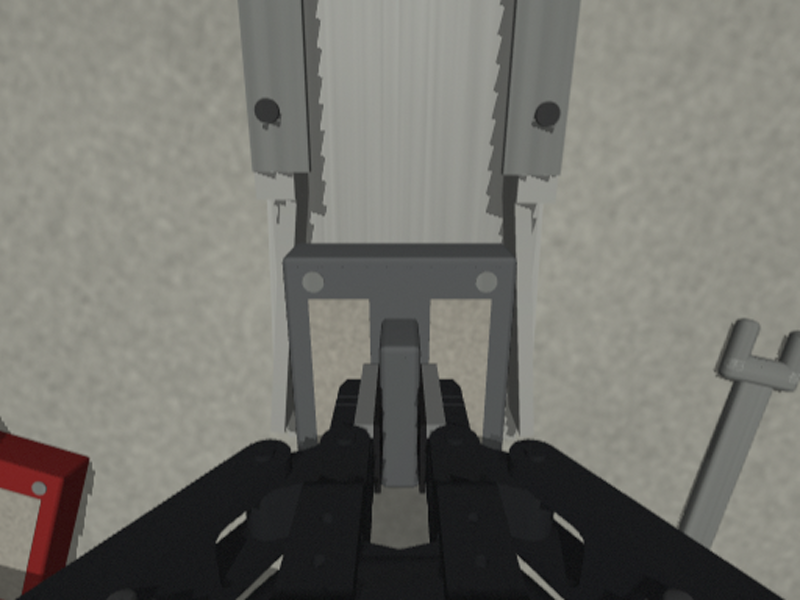

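The cassette is centred at column ~400 and the channel at ~406 (lips 306..505), so I need to shift +2 mm in tool y. The front edge is square to the lips. I'll lower it in small steps.

Request:
{"method": "servo_tool", "body": {
  "commands": "-0.005 -0.002 0 -2 2 12 0; 0 0 0 0 0 10 0; 0 0 0 0 0 4 0; 0 0 0 0 0 0 0; 0 0 0 0 0 0 0"
}}

```text
time_s: 7.75
eef_pos: [0.5947, 0.0006, 0.054]
eef_rot: [-0.054, 0.59, 0.804, 0.043]
wrist_force: [-0.9, 0.3, -3.3]
opening: 0.132
grasp_force: 59.5
```

```bash
python3 -c "
from h import *
rep([60,0,27])"
```

```text
t 7.75 bed pos mm [58.32 -1.94 34.25] F bed [ 0.07  0.74 -3.36]
rot needed (tool) [0.0044 0.0019 0.0012]
shift tool mm [ 1.7 -2.   7.2]
```

Request:
{"method": "servo_tool", "body": {
  "commands": "0 0 0 0 0 1 0; 0 0 0 0 0 1 0; 0 0 0 0 0 0 0"
}}

```text
time_s: 8.12
eef_pos: [0.5944, 0.001, 0.0518]
eef_rot: [-0.054, 0.59, 0.804, 0.042]
wrist_force: [-0.1, 0.4, -3.7]
opening: 0.123
grasp_force: 59.5
```

```bash
python3 -c "
from h import *
rep([60,0,27])"
```

```text
t 8.125 bed pos mm [58.45 -1.74 31.95] F bed [-0.16 -0.04 -3.7 ]
rot needed (tool) [0.004  0.0016 0.0012]
shift tool mm [ 1.6 -1.8  4.9]
```

```bash
python3 -c "
from h import *
rep()
a=camera('wrist')
cv2.imwrite('pics/w4.png',cv2.resize(a[60:300,130:380],(800,600*800//800),interpolation=cv2.INTER_CUBIC))
rep()"
```

```text
t 8.125 bed pos mm [58.45 -1.74 31.95] F bed [-0.16 -0.04 -3.7 ]
rot needed (tool) [0.004  0.0016 0.0012]
t 8.175 bed pos mm [58.41 -1.77 32.  ] F bed [-0.85  0.24 -3.06]
rot needed (tool) [0.004  0.0016 0.0012]
```

View pics/w4.png

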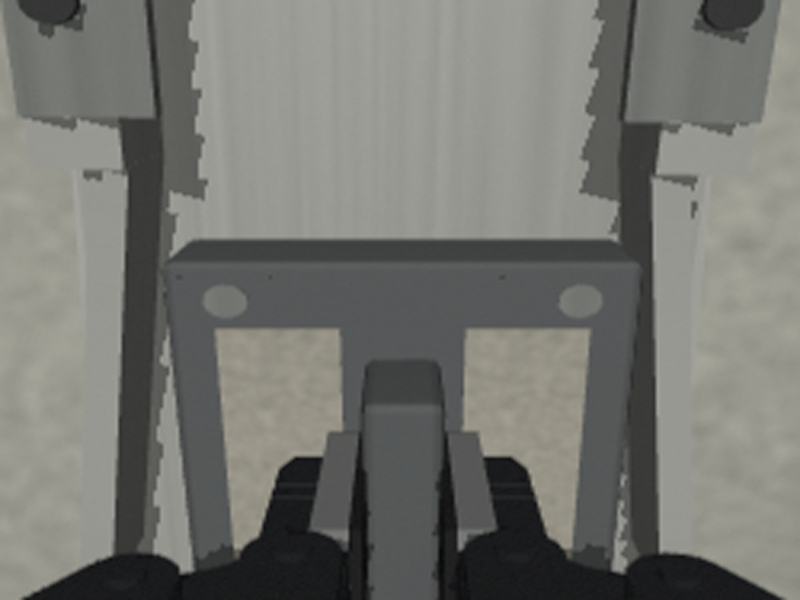

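The channel centre is at ~391 against the cassette at 402, so I'll shift -1.7 mm in tool y and continue down.

Request:
{"method": "servo_tool", "body": {
  "commands": "0.004 0.0016 0 1 -1.7 0 0; 0 0 0 0 0 1.5 0; 0 0 0 0 0 1.5 0; 0 0 0 0 0 0 0; 0 0 0 0 0 0 0"
}}

```text
time_s: 8.8
eef_pos: [0.5924, 0.0018, 0.0489]
eef_rot: [-0.056, 0.59, 0.804, 0.041]
wrist_force: [-0.3, 0.3, -3.2]
opening: 0.126
grasp_force: 59.5
```

```bash
python3 -c "
from h import *
rep([60,0,27])"
```

```text
t 8.8 bed pos mm [ 5.941e+01 -5.000e-02  2.894e+01] F bed [-0.07  0.23 -3.25]
rot needed (tool) [-0.     -0.      0.0013]
shift tool mm [ 0.6 -0.   1.9]
```

Request:
{"method": "servo_tool", "body": {
  "commands": "0 0 0 0 0 0.7 0; 0 0 0 0 0 0.7 0; 0 0 0 0 0 0 0"
}}

```text
time_s: 9.18
eef_pos: [0.5922, 0.002, 0.0475]
eef_rot: [-0.056, 0.59, 0.804, 0.041]
wrist_force: [0.2, -0.3, -2.9]
opening: 0.121
grasp_force: 59.5
```

```bash
python3 -c "
from h import *
rep([60,0,27])"
```

```text
t 9.175 bed pos mm [5.944e+01 1.000e-02 2.748e+01] F bed [-0.76 -0.12 -2.86]
rot needed (tool) [-0.0001 -0.0001  0.0012]
shift tool mm [0.6 0.  0.5]
```

Request:
{"method": "servo_tool", "body": {
  "commands": "0 0 0 0 0 0.5 0; 0 0 0 0 0 0.5 0; 0 0 0 0 0 0 0"
}}

```text
time_s: 9.55
eef_pos: [0.5923, 0.0021, 0.0466]
eef_rot: [-0.056, 0.59, 0.804, 0.041]
wrist_force: [-0.6, 0.7, -3.7]
opening: 0.122
grasp_force: 59.5
```

Request:
{"method": "servo_tool", "body": {
  "commands": "0 0 0 0 0 0.5 0; 0 0 0 0 0 0 0"
}}

```text
time_s: 9.8
eef_pos: [0.5923, 0.0021, 0.0465]
eef_rot: [-0.056, 0.59, 0.804, 0.041]
wrist_force: [-3.4, 0.2, 1.7]
opening: 0.129
grasp_force: 60.0
```

```bash
python3 -c "
from h import *
rep([60,0,27])"
```

```text
t 9.8 bed pos mm [59.4  -0.08 26.51] F bed [1.39 3.18 1.56]
rot needed (tool) [0.     0.     0.0013]
shift tool mm [ 0.6 -0.1 -0.5]
```

Contact felt. I'll seat it slightly more and open.

Request:
{"method": "servo_tool", "body": {
  "commands": "0 0 0 0 0 0.2 0; 0 0 0 0 0 0 0.2; 0 0 0 0 0 0 0.3; 0 0 0 0 0 0 0.4; 0 0 0 0 0 0 0.4"
}}

```text
time_s: 10.42
eef_pos: [0.5923, 0.0022, 0.0459]
eef_rot: [-0.056, 0.59, 0.804, 0.041]
wrist_force: [0.3, -0.2, 0.7]
opening: 0.396
grasp_force: 0.0
```

Request:
{"method": "servo_tool", "body": {
  "commands": "0 0 0 0 0 -5 0.4; 0 0 0 0 0 -15 0.4; 0 0 0 0 0 -40 0.4; 0 0 0 0 0 -40 0.4; 0 0 0 0 0 0 0.4"
}}

```text
time_s: 11.05
eef_pos: [0.5996, -0.0123, 0.1503]
eef_rot: [-0.052, 0.59, 0.804, 0.043]
wrist_force: [1.0, 0.7, -0.2]
opening: 0.402
grasp_force: 0.0
```

```bash
python3 -c "
from h import *
rep([60,0,27])
c=calibration('wrist');np.save('c5.npy',c,allow_pickle=True)
a=camera('wrist')
cv2.imwrite('pics/w5.png',cv2.resize(a,(800,600),interpolation=cv2.INTER_CUBIC))"
```

```text
t 11.05 bed pos mm [ 58.01  -2.73 131.51] F bed [ 0.32 -1.17 -0.24]
rot needed (tool) [0.0078 0.0051 0.0018]
shift tool mm [  2.5  -3.5 104.5]
```

View pics/w5.png

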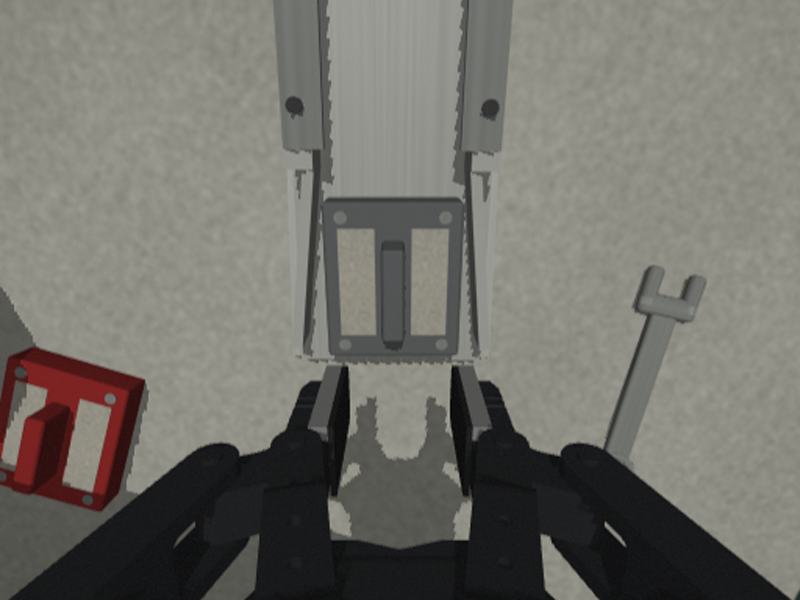

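The cassette is flat and square between the guides (front edge row 200, rear row 356 at 800 px scale). Next I'll close the fingers and go behind its lower end.

Request:
{"method": "servo_tool", "body": {
  "commands": "0 0 0 -26 0 0 0; 0 0 0 -26 0 0 0; 0 0 0 -26 0 20 0; 0 0 0 0 0 0 0; 0 0 0 0 0 0 0"
}}

```text
time_s: 11.72
eef_pos: [0.6185, -0.0825, 0.1137]
eef_rot: [-0.057, 0.59, 0.804, 0.041]
wrist_force: [0.1, 1.0, 0.5]
opening: 0.002
grasp_force: 0.0
```

```bash
python3 -c "
from h import *
rep([-20,0,50])"
```

```text
t 11.725 bed pos mm [-18.93   0.25 105.35] F bed [ 0.95 -0.34  0.37]
rot needed (tool) [-0.0009 -0.0012  0.0001]
shift tool mm [-1.1  0.3 55.3]
```

Request:
{"method": "servo_tool", "body": {
  "commands": "0 0 0 0 0.3 40 0; 0 0 0 0 0 40 0; 0 0 0 0 0 18 0; 0 0 0 0 0 0 0; 0 0 0 0 0 0 0"
}}

```text
time_s: 12.35
eef_pos: [0.6165, -0.0694, 0.0191]
eef_rot: [-0.055, 0.59, 0.804, 0.042]
wrist_force: [-0.3, 0.3, 0.3]
opening: -0.001
grasp_force: 0.0
```

Request:
{"method": "servo_tool", "body": {
  "commands": "0 0 0 4 0 0 0; 0 0 0 4 0 0 0; 0 0 0 4 0 0 0; 0 0 0 2 0 0 0; 0 0 0 0 0 0 0"
}}

```text
time_s: 12.98
eef_pos: [0.6107, -0.0556, 0.0192]
eef_rot: [-0.056, 0.59, 0.804, 0.041]
wrist_force: [-0.8, -1.0, 0.1]
opening: -0.002
grasp_force: 0.0
```

```bash
python3 -c "
from h import *
rep([0,0,7])"
```

```text
t 12.975 bed pos mm [-4.39 -0.44  7.88] F bed [-0.69  1.07  0.18]
rot needed (tool) [-0.0001  0.      0.0015]
shift tool mm [ 4.4 -0.4  0.9]
```

Request:
{"method": "servo_tool", "body": {
  "commands": "0 0 0 2 -0.2 0 0; 0 0 0 2 -0.2 0 0; 0 0 0 2 0 0 0; 0 0 0 2 0 0 0; 0 0 0 2 0 0 0"
}}

```text
time_s: 13.6
eef_pos: [0.6075, -0.0467, 0.0205]
eef_rot: [-0.056, 0.59, 0.804, 0.041]
wrist_force: [1.3, -1.8, -1.7]
opening: -0.0
grasp_force: 1.0
```

Request:
{"method": "servo_tool", "body": {
  "commands": "0 0 0 3 0 0 0; 0 0 0 3 0 0 0; 0 0 0 3 0 0 0; 0 0 0 3 0 0 0; 0 0 0 3 0 0 0"
}}

```text
time_s: 14.22
eef_pos: [0.6029, -0.032, 0.0227]
eef_rot: [-0.056, 0.59, 0.804, 0.041]
wrist_force: [0.7, -2.0, -2.3]
opening: -0.001
grasp_force: 1.0
```

Request:
{"method": "servo_tool", "body": {
  "commands": "0 0 0 3 0 0 0; 0 0 0 3 0 0 0; 0 0 0 3 0 0 0; 0 0 0 3 0 0 0; 0 0 0 3 0 0 0"
}}

```text
time_s: 14.85
eef_pos: [0.5985, -0.0179, 0.0247]
eef_rot: [-0.056, 0.59, 0.804, 0.041]
wrist_force: [1.2, -1.5, -1.1]
opening: -0.001
grasp_force: 0.9
```

```bash
python3 -c "
from h import *
rep([40,0,7])"
```

```text
t 14.85 bed pos mm [3.56e+01 3.00e-02 7.87e+00] F bed [-1.88 -0.68 -0.88]
rot needed (tool) [ 0.     -0.      0.0012]
shift tool mm [4.4 0.  0.9]
```

Request:
{"method": "servo_tool", "body": {
  "commands": "0 0 0 3 0 0 0; 0 0 0 3 0 0 0; 0 0 0 3 0 0 0; 0 0 0 3 0 0 0; 0 0 0 3 0 0 0"
}}

```text
time_s: 15.48
eef_pos: [0.594, -0.0037, 0.0268]
eef_rot: [-0.056, 0.59, 0.804, 0.041]
wrist_force: [0.8, -2.1, -2.3]
opening: 0.003
grasp_force: 0.9
```

Request:
{"method": "servo_tool", "body": {
  "commands": "0 0 0 3 0 0 0; 0 0 0 3 0 0 0; 0 0 0 3 0 0 0; 0 0 0 3 0 0 0; 0 0 0 3 0 0 0"
}}

```text
time_s: 16.1
eef_pos: [0.5896, 0.0105, 0.029]
eef_rot: [-0.056, 0.59, 0.804, 0.041]
wrist_force: [-0.0, -1.8, -1.2]
opening: 0.003
grasp_force: 0.9
```

Request:
{"method": "servo_tool", "body": {
  "commands": "0 0 0 3 0 0 0; 0 0 0 3 0 0 0; 0 0 0 3 0 0 0; 0 0 0 3 0 0 0; 0 0 0 3 0 0 0"
}}

```text
time_s: 16.73
eef_pos: [0.5851, 0.0246, 0.031]
eef_rot: [-0.056, 0.59, 0.804, 0.041]
wrist_force: [0.5, -2.2, -1.7]
opening: 0.001
grasp_force: 0.9
```

Request:
{"method": "servo_tool", "body": {
  "commands": "0 0 0 3 0 0 0; 0 0 0 3 0 0 0; 0 0 0 3 0 0 0; 0 0 0 3 0 0 0; 0 0 0 3 0 0 0"
}}

```text
time_s: 17.35
eef_pos: [0.5806, 0.0388, 0.0331]
eef_rot: [-0.056, 0.59, 0.804, 0.041]
wrist_force: [-0.1, -1.2, -1.6]
opening: -0.002
grasp_force: 0.9
```

```bash
python3 -c "
from h import *
rep([100,0,7])"
```

```text
t 17.35 bed pos mm [9.561e+01 8.000e-02 7.890e+00] F bed [-1.3   0.44 -1.46]
rot needed (tool) [0.     0.     0.0012]
shift tool mm [4.4 0.1 0.9]
```

Request:
{"method": "servo_tool", "body": {
  "commands": "0 0 0 1.5 0 0 0; 0 0 0 1.5 0 0 0; 0 0 0 1.5 0 0 0; 0 0 0 1.5 0 0 0; 0 0 0 1.5 0 0 0"
}}

```text
time_s: 17.98
eef_pos: [0.5784, 0.0458, 0.0341]
eef_rot: [-0.056, 0.59, 0.804, 0.041]
wrist_force: [0.6, -2.1, -2.5]
opening: -0.003
grasp_force: 0.9
```

Request:
{"method": "servo_tool", "body": {
  "commands": "0 0 0 1 0 0 0; 0 0 0 1 0 0 0; 0 0 0 1 0 0 0; 0 0 0 1 0 0 0; 0 0 0 1 0 0 0"
}}

```text
time_s: 18.6
eef_pos: [0.577, 0.0504, 0.0349]
eef_rot: [-0.056, 0.59, 0.804, 0.041]
wrist_force: [0.7, -1.5, -1.5]
opening: 0.001
grasp_force: 1.0
```

Request:
{"method": "servo_tool", "body": {
  "commands": "0 0 0 1 0 0 0; 0 0 0 1 0 0 0; 0 0 0 1 0 0 0; 0 0 0 0.5 0 0 0; 0 0 0 0 0 0 0"
}}

```text
time_s: 19.23
eef_pos: [0.5759, 0.0538, 0.0353]
eef_rot: [-0.056, 0.59, 0.804, 0.041]
wrist_force: [-0.2, -0.9, -1.7]
opening: 0.002
grasp_force: 0.7
```

Request:
{"method": "servo_tool", "body": {
  "commands": "0 0 0 1 0 0 0; 0 0 0 1 0 0 0; 0 0 0 1 0 0 0; 0 0 0 1 0 0 0; 0 0 0 1 0 0 0"
}}

```text
time_s: 19.85
eef_pos: [0.5745, 0.0585, 0.036]
eef_rot: [-0.056, 0.59, 0.804, 0.041]
wrist_force: [1.5, -1.6, -1.5]
opening: 0.0
grasp_force: 1.0
```

Request:
{"method": "servo_tool", "body": {
  "commands": "0 0 0 1 0 0 0; 0 0 0 1 0 0 0; 0 0 0 1 0 0 0; 0 0 0 1 0 0 0; 0 0 0 1 0 0 0"
}}

```text
time_s: 20.48
eef_pos: [0.573, 0.0632, 0.0367]
eef_rot: [-0.056, 0.59, 0.804, 0.041]
wrist_force: [1.2, -0.7, -0.6]
opening: -0.001
grasp_force: 1.0
```

Request:
{"method": "servo_tool", "body": {
  "commands": "0 0 0 1 0 0 0; 0 0 0 1 0 0 0; 0 0 0 1 0 0 0; 0 0 0 1 0 0 0; 0 0 0 1 0 0 0"
}}

```text
time_s: 21.1
eef_pos: [0.5715, 0.0679, 0.0374]
eef_rot: [-0.056, 0.59, 0.804, 0.041]
wrist_force: [0.2, -2.1, -1.5]
opening: 0.0
grasp_force: 1.0
```

Request:
{"method": "servo_tool", "body": {
  "commands": "0 0 0 1 0 0 0; 0 0 0 1 0 0 0; 0 0 0 1 0 0 0; 0 0 0 1 0 0 0; 0 0 0 1 0 0 0"
}}

```text
time_s: 21.72
eef_pos: [0.57, 0.0726, 0.0381]
eef_rot: [-0.056, 0.59, 0.804, 0.041]
wrist_force: [0.7, -1.0, -0.8]
opening: -0.002
grasp_force: 1.0
```

Request:
{"method": "servo_tool", "body": {
  "commands": "0 0 0 1 0 0 0; 0 0 0 1 0 0 0; 0 0 0 1 0 0 0; 0 0 0 1 0 0 0; 0 0 0 1 0 0 0"
}}

```text
time_s: 22.35
eef_pos: [0.5685, 0.0774, 0.0388]
eef_rot: [-0.056, 0.59, 0.804, 0.041]
wrist_force: [-0.6, -0.9, -1.5]
opening: -0.0
grasp_force: 1.0
```

Request:
{"method": "servo_tool", "body": {
  "commands": "0 0 0 1 0 0 0; 0 0 0 1 0 0 0; 0 0 0 1 0 0 0; 0 0 0 1 0 0 0; 0 0 0 1 0 0 0"
}}

```text
time_s: 22.98
eef_pos: [0.567, 0.0821, 0.0395]
eef_rot: [-0.056, 0.59, 0.804, 0.041]
wrist_force: [0.5, -1.5, -1.0]
opening: 0.002
grasp_force: 1.0
```

Request:
{"method": "servo_tool", "body": {
  "commands": "0 0 0 1 0 0 0; 0 0 0 1 0 0 0; 0 0 0 1 0 0 0; 0 0 0 1 0 0 0; 0 0 0 1 0 0 0"
}}

```text
time_s: 23.6
eef_pos: [0.5655, 0.0868, 0.0402]
eef_rot: [-0.056, 0.59, 0.804, 0.041]
wrist_force: [0.6, -1.3, -1.0]
opening: 0.001
grasp_force: 1.0
```

Request:
{"method": "servo_tool", "body": {
  "commands": "0 0 0 1 0 0 0; 0 0 0 1 0 0 0; 0 0 0 1 0 0 0; 0 0 0 1 0 0 0; 0 0 0 1 0 0 0"
}}

```text
time_s: 24.22
eef_pos: [0.5641, 0.0911, 0.0409]
eef_rot: [-0.056, 0.59, 0.804, 0.041]
wrist_force: [0.5, -4.8, -1.9]
opening: -0.001
grasp_force: 2.6
```

Request:
{"method": "servo_tool", "body": {
  "commands": "0 0 0 0.7 0 0 0; 0 0 0 0.7 0 0 0; 0 0 0 0.6 0 0 0"
}}

```text
time_s: 24.6
eef_pos: [0.5636, 0.0928, 0.0412]
eef_rot: [-0.056, 0.59, 0.804, 0.041]
wrist_force: [0.6, -7.0, -1.9]
opening: -0.002
grasp_force: 3.3
```

```bash
python3 -c "
from h import *
rep([100,0,7])"
```

```text
t 24.6 bed pos mm [152.8    0.18   7.98] F bed [-7.05  1.49 -0.94]
rot needed (tool) [0.     0.001  0.0012]
shift tool mm [-52.8   0.1   1. ]
```

Request:
{"method": "servo_tool", "body": {
  "commands": "0 0 0 0.6 0 0 0; 0 0 0 0.6 0 0 0; 0 0 0 0.4 0 0 0; 0 0 0 0 0 0 0"
}}

```text
time_s: 25.1
eef_pos: [0.5632, 0.094, 0.0414]
eef_rot: [-0.056, 0.59, 0.804, 0.041]
wrist_force: [1.8, -7.8, -2.2]
opening: -0.001
grasp_force: 3.6
```

```bash
python3 -c "
from h import *
rep()"
```

```text
t 25.1 bed pos mm [154.13   0.17   8.03] F bed [-8.23  0.57 -1.07]
rot needed (tool) [0.0001 0.0014 0.0013]
```

Request:
{"method": "servo_tool", "body": {
  "commands": "0 0 0 0.5 0 0 0; 0 0 0 0.2 0 0 0; 0 0 0 0 0 0 0"
}}

```text
time_s: 25.48
eef_pos: [0.5631, 0.0945, 0.0415]
eef_rot: [-0.055, 0.59, 0.804, 0.041]
wrist_force: [0.9, -7.6, -1.7]
opening: -0.0
grasp_force: 3.9
```

Request:
{"method": "servo_tool", "body": {
  "commands": "0 0 0 0 0 0 0; 0 0 0 0 0 0 0; 0 0 0 0 0 0 0; 0 0 0 0 0 0 0; 0 0 0 0 0 0 0"
}}

```text
time_s: 26.1
eef_pos: [0.5631, 0.0945, 0.0415]
eef_rot: [-0.055, 0.59, 0.804, 0.041]
wrist_force: [2.0, -7.4, -2.4]
opening: -0.001
grasp_force: 3.9
```

```bash
python3 -c "
from h import *
rep()"
```

```text
t 26.1 bed pos mm [154.66   0.16   8.04] F bed [-7.95  0.36 -1.27]
rot needed (tool) [0.0001 0.0016 0.0012]
```

Held at about 7 mm for 0.6 s. Now I'll ease off slowly.

Request:
{"method": "servo_tool", "body": {
  "commands": "0 0 0 -0.4 0 0 0; 0 0 0 -0.4 0 0 0; 0 0 0 -0.4 0 0 0; 0 0 0 -0.4 0 0 0; 0 0 0 -0.4 0 0 0"
}}

```text
time_s: 26.72
eef_pos: [0.5633, 0.0933, 0.0412]
eef_rot: [-0.056, 0.59, 0.804, 0.041]
wrist_force: [0.9, -5.1, -1.7]
opening: 0.001
grasp_force: 2.6
```

Request:
{"method": "servo_tool", "body": {
  "commands": "0 0 0 -0.4 0 0 0; 0 0 0 -0.4 0 0 0; 0 0 0 -0.4 0 0 0; 0 0 0 -0.4 0 0 0; 0 0 0 -0.4 0 0 0"
}}

```text
time_s: 27.35
eef_pos: [0.5639, 0.0919, 0.0409]
eef_rot: [-0.056, 0.59, 0.804, 0.041]
wrist_force: [-0.9, -3.3, -0.4]
opening: -0.002
grasp_force: 1.7
```

Request:
{"method": "servo_tool", "body": {
  "commands": "0 0 0 -0.4 0 0 0; 0 0 0 -0.4 0 0 0; 0 0 0 -0.4 0 0 0; 0 0 0 -0.4 0 0 0; 0 0 0 -0.4 0 0 0"
}}

```text
time_s: 27.98
eef_pos: [0.5645, 0.0901, 0.0407]
eef_rot: [-0.056, 0.59, 0.804, 0.041]
wrist_force: [0.3, -0.4, -0.9]
opening: -0.0
grasp_force: 0.5
```

Request:
{"method": "servo_tool", "body": {
  "commands": "0 0 0 -0.4 0 0 0; 0 0 0 -0.4 0 0 0; 0 0 0 -0.4 0 0 0; 0 0 0 -0.4 0 0 0; 0 0 0 -0.4 0 0 0"
}}

```text
time_s: 28.6
eef_pos: [0.5652, 0.088, 0.0404]
eef_rot: [-0.056, 0.59, 0.804, 0.041]
wrist_force: [-0.2, -0.3, 0.2]
opening: 0.003
grasp_force: 0.0
```

Request:
{"method": "servo_tool", "body": {
  "commands": "0 0 0 -0.4 0 0 0; 0 0 0 -0.4 0 0 0; 0 0 0 -0.4 0 0 0; 0 0 0 -0.4 0 0 0; 0 0 0 -0.4 0 0 0"
}}

```text
time_s: 29.22
eef_pos: [0.5658, 0.086, 0.0401]
eef_rot: [-0.056, 0.59, 0.804, 0.041]
wrist_force: [0.3, -0.4, -0.5]
opening: 0.004
grasp_force: 0.0
```

Request:
{"method": "servo_tool", "body": {
  "commands": "0 0 0 -4 0 0 0; 0 0 0 -8 0 0 0; 0 0 0 -15 0 0 0; 0 0 0 -20 0 0 0; 0 0 0 0 0 0 0"
}}

```text
time_s: 29.85
eef_pos: [0.5804, 0.0396, 0.0333]
eef_rot: [-0.056, 0.591, 0.804, 0.041]
wrist_force: [-0.3, -0.4, -0.2]
opening: 0.002
grasp_force: 0.0
```

Request:
{"method": "servo_tool", "body": {
  "commands": "0 0 0 0 0 -20 0; 0 0 0 0 0 -40 0; 0 0 0 0 0 -50 0; 0 0 0 0 0 -50 0; 0 0 0 0 0 0 0"
}}

```text
time_s: 30.48
eef_pos: [0.5897, 0.0198, 0.1989]
eef_rot: [-0.051, 0.59, 0.805, 0.044]
wrist_force: [-0.2, 0.7, -0.6]
opening: 0.002
grasp_force: 0.0
```

Request:
{"method": "servo_tool", "body": {
  "commands": "0 0 0 25 0 0 0; 0 0 0 25 0 0 0; 0 0 0 20 0 0 0; 0 0 0 0 0 0 0; 0 0 0 0 0 0 0"
}}

```text
time_s: 31.1
eef_pos: [0.5654, 0.0867, 0.2014]
eef_rot: [-0.056, 0.59, 0.804, 0.041]
wrist_force: [-0.7, 0.0, -0.1]
opening: 0.002
grasp_force: 0.0
```

```bash
python3 -c "
from h import *
rep()
a=camera('wrist')
cv2.imwrite('pics/w6.png',cv2.resize(a,(800,600),interpolation=cv2.INTER_CUBIC))"
```

```text
t 31.1 bed pos mm [168.81   0.3  167.58] F bed [ 0.23  0.62 -0.1 ]
rot needed (tool) [-0.0005  0.0001  0.0017]
```

View pics/w6.png

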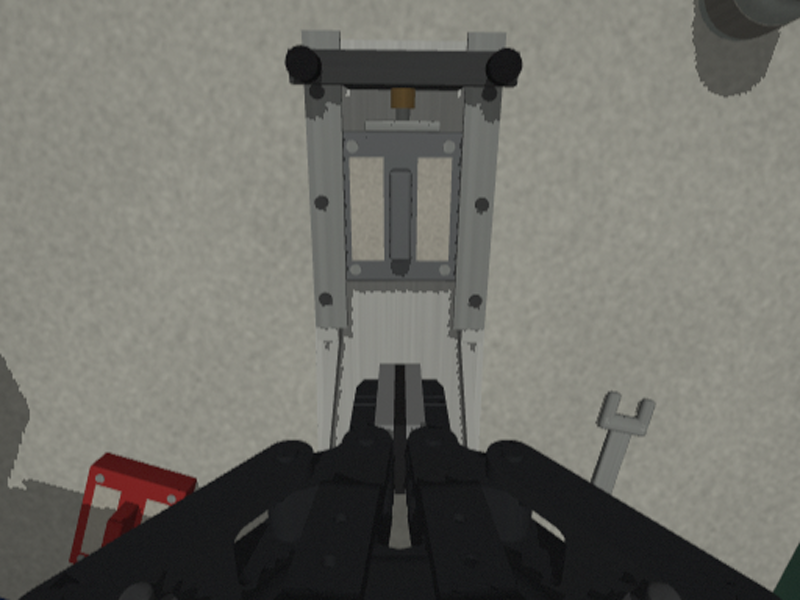

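The cassette lies flat under the lips. Its front edge (row 131) is against the plunger pad (365-440, row ~125), and the robot is clear of everything.

```bash
python3 -c "
from bench import *
print(hand_in())"
```

```text
the job is handed in; nothing more can be done
None
```

The job is handed in at about 31 s of the 72 s allowed: the cassette rests flat under the lips against the plunger, which I pressed about 7 mm (estimated from force and travel) for over 0.6 s and then eased off slowly, with the robot clear and nothing else touched.

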